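# Raise the bench support beside the scroll saw to its second notch

## Task

Raise the ratchet support stand on the bench to its second notch, about as high as the scroll saw's table: lift its head until the yellow pawl has dropped in under the second rung, then let it down gently under control until that rung rests on the pawl, without dropping it or forcing it down, and let go. Then press straight down on the head with about 20 N to prove that the pawl holds, come away from it, and leave the other things on the bench where they are.

Things in the scene. Friction and masses are not known exactly. Their poses are not given: they have to be found in the camera images.
- stand: blue steel support stand, screwed to the bench: foot plate 160 x 180 x 8 mm, upright socket tube 42 x 46 mm, its top 145 mm above the bench. Origin: centre of the plate's underside, on the post's axis. z up; +x is the side with the yellow pawl; the head bar runs along y. The pawl's block is clamped in slots: it may sit up to 10 mm higher or lower than drawn, not measured, so feel for the seat.
- head (a point): centre of the head, the bar on top of the sliding post, on the post's axis: 40 mm (stand x) x 200 mm (stand y) x 28 mm high, aluminium with a white slippery top at 14 mm above this point. Centre 177 mm above the bench with the post right down. Fingers astride the bar may reach down to 10 mm below its underside. Post and head weigh 0.5 to 0.82 kg.
- post (a joint): lift of the sliding ladder post, m (0 right down, as at the start; 0.114 top stop). It only slides up and down and drags with about 2 N. Three rungs, 8 mm thick, 34 mm apart. Lift with rung 1, 2, 3 seated on the pawl: 0.032, 0.066, 0.100, all three up to 0.010 more or less by the same shift, as the block is clamped. So a lift of 0.080 to 0.091 is past rung 2 and short of rung 3 on every stand.
- pawl (a joint): swing of the yellow gravity pawl, rad: 0 = in, so that a rung can rest on it; up to 0.27 out while a rung passes upwards. It drops back in by its own weight, within 0.2 s, once the rung is about 3 mm above its seat; lowered, the rung then stops on it. The pawl never hinders going up; the next rung begins to push it out again 14 mm above the seat, and on being lowered it falls in again.
- glue_mid (a point): centre of the yellow glue bottle, 58 mm thick, 150 mm tall, standing: leave it alone.
- mallet: hammer with a wooden handle, 260 mm long, lying on the bench, origin on the bench, handle towards its -x: leave it alone.
- offcut_mid (a point): centre of a pine offcut 60 x 260 x 18 mm lying on the bench: leave it alone.
- dust_brush: dust brush, 240 mm long, lying on the bench, handle towards its -x: leave it alone.
There are look-alikes about, which are no part of the job. What is shaped like the stand but orange is not meant.

How it is judged:
By the outcome, as a careful person would: the job done as asked, in the order asked, and still so for the second after the job is handed in, with the robot touching nothing.
It also fails if it takes over 56 s, if anything falls off the work surface, if the arm or the gripper's body presses on something with over 40 N, if the wrist force passes 120 N, or if a joint passes its speed limit or range.

## Robot

A 6-joint arm with a two-finger parallel gripper is mounted at the origin on the work surface. World frame = base frame: x ahead of the robot, y to its left, z up, the work surface at z = 0. Lengths are in m, angles in degrees, forces in N, time in s.
With the tool pointing down it reaches from about 0.35 to 0.925 m from the base axis. Payload 6.4 kg.
Tool frame: the origin (TCP) lies midway between the tips of the shut fingers; the grasp point (between the pads) lies 19 mm behind it; x points along the fingers, z is the direction in which the jaws open and shut, and the axes are right-handed (so a half turn about x gives the same grasp; the last joint's range is limited). The gripper opens to 94 mm and grips with 3 to 60 N. Pads are 16 mm wide; open, the fingers measure 119 mm over their backs; the gripper's body (75 mm by 177 mm) begins 78 mm behind the grasp point.
Start: joints at [58.952, 14.043, 89.255, -0, 76.702, -9.975], TCP at [0.234, 0.607, 0.17] pointing down, gripper open.
Joint ranges: [-179.41, 179.41], [-58.25, 129.5], [7.25, 145.43], [-54.29, 234.29], [11.92, 165.04], [-157.13, 157.13]. Speed limits (degrees/s): [147.25, 147.25, 180, 180, 180, 180].

## Interface

Orientations are given as a 3x3 rotation matrix whose columns are the frame's x, y, z axes.
In Python, from station import arm, snapshot gives the robot as it stands. The module is installed in compiled form; this text tells all that it offers.
- The arm moves only by the tool servo_tool, never from a script. Its argument "commands" is a list of rows, each an object of numbers: "x", "y", "z": the shift along the world's x, y, z in units of 0.05 m (1.0 is 0.05 m); "rx", "ry", "rz": the turn, a rotation vector about the world's x, y, z in units of 5 degrees (1.0 is 5 degrees). In form: [{"x": .., "y": .., "z": .., "rx": .., "ry": .., "rz": ..}, ...]. A call has 1 to 5 rows; each row shifts and turns the commanded pose from where the row before left it; what a row does not reach is not made up. A row lasts 1/8 s, in which the tool goes at most 62.5 mm and 10.7 degrees, less where a joint would pass 70% of its speed; a pose out of reach is approached as far as the arm can. A call with a number of a shift or a turn outside -1 to 1 is refused whole. A call with a gripper value outside its range is refused whole. "grip" is the opening in per cent of the stroke, from 0 (shut) to 100 (fully open), set as the call begins (left out, the last holds). The fingers move at their own pace and stop on an object; the grip force is fixed at half the most. Time passes only in rows, so rows that do not move let the fingers close. It gives the time, the measured TCP pose, the force and the opening at its end, in the units of the state.
- arm.observe(): the state, without advancing time (a new reading comes with each control period).
- snapshot(name): name is "side" or "top"; returns a dict with "image" (400x640x3 uint8, red, green, blue), "fovy" (degrees; the focal length in pixels is half the picture's height over the tangent of half this angle, whatever the lens; pixels are square), "cx", "cy" (the principal point, pixels), "dist" ([k1, k2, p1, p2, k3] as OpenCV has them; the pictures are not rectified), "cam_to_world" (4x4, takes a point from camera to world coordinates). Camera axes: x right, y up, looking along -z (the intrinsics and any distortion apply to the point x, -y, -z); pixel columns grow to the right and rows downward; lengths in m; the calibration is good to about 2 mm. A picture is of the moment at which its call begins. There is no depth.
- arm.job_done(): hands the job in, once; it reports no verdict.
The state is a dict: "time_s": time; "joint_positions": joint angles; "qd": joint speeds; "joint_torque": joint torques, N m; "tool_pos": TCP position; "eef_rot": TCP orientation; "contact_force": force on the tool from outside, world axes, zero at the start; "ft_torque": the same for the moment, N m; "gripper_width": finger opening in m.
Only numpy, scipy, OpenCV 4.12 (cv2) and the standard library are available. Lean on these libraries where they do the work, as an engineer would, in place of code of your own. Each camera call takes 0.05 s, during which the arm holds its last target. There are 200 camera calls.

## Working session

There is one attempt and no reset: what is moved stays moved. The work goes in short steps, Python scripts to look and compute and a tool call to move; the robot and the scene stay as the last step left them, time stands still between calls to the robot, and variables do not carry over. Pictures are saved under pics/ and viewed, about 8 in all and at most 12, crops included, and the job is handed in when it is done.

Besides the shell and the picture viewer there is one more tool, called after "Emit:" as a command line: name --argument value ..., lists and objects as JSON in quotes. servo_tool: Moves the arm, as the interface text tells. Shifts and turns lie within -1 to 1; 1 stands for 0.05 m of shift or 5 degrees of turn. Its arguments: {"type":"object","properties":{"commands":{"type":"array"},"grip":{"type":"number"}},"required":["commands"]}

```bash
mkdir -p pics; cat > h.py <<'E'
import numpy as np, cv2
from station import arm, snapshot
def K(s):
    f=200/np.tan(np.radians(s["fovy"])/2); return np.array([[f,0,s["cx"]],[0,f,s["cy"]],[0,0,1.]])
def ray(s,uv):
    p=cv2.undistortPoints(np.array([[uv]],float),K(s),np.array(s["dist"],float))[0,0]
    T=np.array(s["cam_to_world"]); return T[:3,3],T[:3,:3]@np.array([p[0],-p[1],-1.])
def onz(s,uv,z):
    o,d=ray(s,uv); return o+d*(z-o[2])/d[2]
def proj(s,P):
    T=np.array(s["cam_to_world"]); c=(np.atleast_2d(P)-T[:3,3])@T[:3,:3]*[1,-1,-1]
    return cv2.projectPoints(c,np.zeros(3),np.zeros(3),K(s),np.array(s["dist"],float))[0][:,0]
def save(s,n): cv2.imwrite("pics/"+n,s["image"][:,:,::-1])
E
python3 - <<'E'
from h import *
for n in("top","side"):
    s=snapshot(n); save(s,n+"1.png"); print(n,np.round(s["cam_to_world"],3).tolist(),s["fovy"])
print(arm.observe())
E
```

```text
top [[0.013, 0.979, -0.204, 0.246], [-1.0, 0.011, -0.007, 0.062], [-0.005, 0.204, 0.979, 1.561], [0.0, 0.0, 0.0, 1.0]] 51.52555195079405
side [[0.697, -0.578, 0.426, 1.14], [0.717, 0.551, -0.426, -0.535], [0.011, 0.602, 0.798, 1.266], [0.0, 0.0, 0.0, 1.0]] 44.972731079285204
{'time_s': 0.1, 'joint_positions': array([ 5.89520357e+01,  1.40798168e+01,  8.93163047e+01, -3.61471105e-04,
        7.67013307e+01, -9.97522250e+00]), 'qd': array([-0.03546479, -0.02282527, -0.21413403, -0.00979584, -0.00297323,
        0.01117694]), 'joint_torque': array([ 2.01559901e-04, -4.16920352e+01, -3.15521657e+01,  6.86592702e-02,
        3.10599839e-02, -5.33810999e-05]), 'tool_pos': array([0.23339773, 0.60602028, 0.16867418]), 'eef_rot': array([[-8.71967566e-04, -9.33125094e-01,  3.59550829e-01],
       [-1.46035401e-03,  3.59551771e-01,  9.33123996e-01],
       [-9.99998554e-01,  2.88582364e-04, -1.67621045e-03]]), 'contact_force': array([-0.13143387,  0.52493432, -0.13566754]), 'ft_torque': array([ 0.01892271,  0.05258915, -0.03706039]), 'gripper_width': 0.09381221631412551}
```

View pics/top1.png

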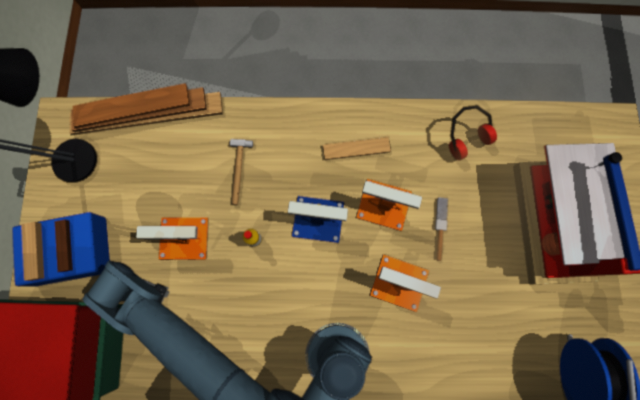

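View pics/side1.png

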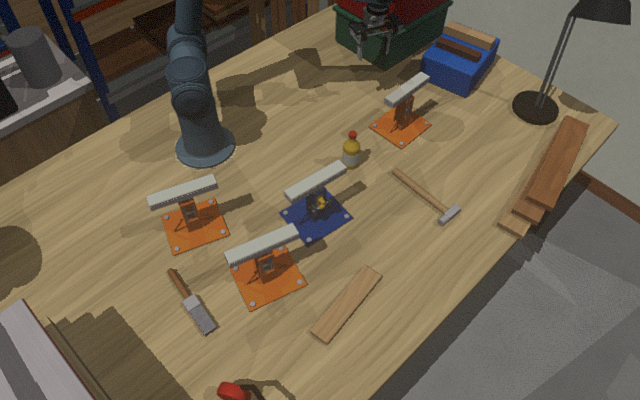

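The top view shows the blue stand with its bar at about (318,211) and orange look-alikes at (170,235), (390,203) and (405,280). In the side view the blue stand's bar is at (316,180) and its yellow pawl at (320,203). Next I'll measure the bar.

```bash
python3 - <<'E'
from h import *
for n,(u0,v0,u1,v1) in (("top",(280,192,356,228)),("side",(278,155,352,205))):
    s=snapshot(n); im=s["image"]; hsv=cv2.cvtColor(im,cv2.COLOR_RGB2HSV)
    m=((hsv[...,1]<60)&(hsv[...,2]>(130))).astype(np.uint8); k=np.zeros_like(m); k[v0:v1,u0:u1]=1
    m*=k; c=max(cv2.findContours(m,0,1)[0],key=cv2.contourArea).reshape(-1,2).astype(float)
    w=np.array([onz(s,p,0.191)[:2] for p in c],np.float32)*1000
    r=cv2.minAreaRect(w); print(n,"head",r,np.round(cv2.boxPoints(r)).tolist())
    b=((hsv[...,0]>105)&(hsv[...,0]<130)&(hsv[...,1]>120)).astype(np.uint8); k[:]=0; k[v0:v1+45,u0-5:u1+5]=1
    b*=k; c=np.vstack(cv2.findContours(b,0,1)[0]).reshape(-1,2).astype(float)
    w=np.array([onz(s,p,0.008)[:2] for p in c],np.float32)*1000
    print(n,"plate",cv2.minAreaRect(w))
E
```

```text
top head ((502.16973876953125, 75.31988525390625), (198.78138732910156, 51.71348571777344), 82.60073852539062) [[464.0, -20.0], [515.0, -27.0], [541.0, 171.0], [489.0, 177.0]]
top plate ((496.81561279296875, 76.1912612915039), (175.50433349609375, 153.706787109375), 83.09884643554688)
side head ((497.6250305175781, 76.13365936279297), (201.15615844726562, 40.67009735107422), 83.19782257080078) [[466.0, -21.0], [506.0, -26.0], [530.0, 174.0], [489.0, 178.0]]
side plate ((499.4204406738281, 75.90489959716797), (174.92295837402344, 150.99981689453125), 82.38652801513672)
```

Head centre is about (0.498, 0.076) with the bar at 83°. Both views agree, and the size reads 200 x 40 mm. The plan is to rise, travel while turning -76°, and grip at the centre.

Emit:
servo_tool --commands '[{"z": 1, "rz": -1}, {"z": 1, "rz": -1}, {"x": 0.35, "y": -0.7, "rz": -1}, {"x": 0.35, "y": -0.7, "rz": -1}, {"x": 0.35, "y": -0.7, "rz": -1}]' --grip 100

```text
$.commands[0]: bad value
```

Emit:
servo_tool --commands '[{"x": 0.35, "y": -0.7, "rz": -1}, {"x": 0.35, "y": -0.7, "rz": -1}, {"x": 0.35, "y": -0.7, "rz": -1}, {"x": 0.35, "y": -0.7, "rz": -1}, {"x": 0.35, "y": -0.7, "rz": -1}]'

```text
$.commands[0]: bad value
```

Emit:
servo_tool --commands '[{"x": 0.35, "y": -0.7, "rz": -1}, {"x": 0.35, "y": -0.7, "rz": -1}, {"x": 0.35, "y": -0.7, "rz": -1}, {"x": 0.35, "y": -0.7, "rz": -1}, {"x": 0.35, "y": -0.7, "rz": -1}]'

```text
$.commands[0]: bad value
```

Emit:
servo_tool --commands '[{"x": 0.35, "y": -0.7}, {"x": 0.35, "y": -0.7}, {}]'

```text
$.commands[0]: bad value
```

```bash
python3 - <<'E'
from h import *
s=snapshot("side"); i=s["image"][60:260,180:440]; cv2.imwrite("pics/s2.png",cv2.resize(i,None,fx=3,fy=3)[:,:,::-1])
o=arm.observe(); print(o["tool_pos"],o["eef_rot"],o["joint_positions"],o["contact_force"])
R=o["eef_rot"]; t=np.radians(-7.1)
from scipy.spatial.transform import Rotation as Ro
z=np.array([np.cos(t),np.sin(t),0]);x=np.array([0,0,-1.]);D=np.c_[x,np.cross(z,x),z]
print(Ro.from_matrix(D@R.T).as_rotvec(degrees=True))
E
```

```text
[0.23354524 0.60626023 0.16913137] [[-4.65135864e-04 -9.33139421e-01  3.59514401e-01]
 [-8.06356291e-04  3.59514673e-01  9.33139084e-01]
 [-9.99999567e-01  1.44139755e-04 -9.19666010e-04]] [ 5.89521193e+01  1.40633069e+01  8.92872282e+01 -1.02339441e-03
  7.67027918e+01 -9.97725499e+00] [0.40037857 0.33871065 0.26032767]
[ 2.15317254e-02 -5.32734254e-02 -7.60296043e+01]
```

View pics/s2.png

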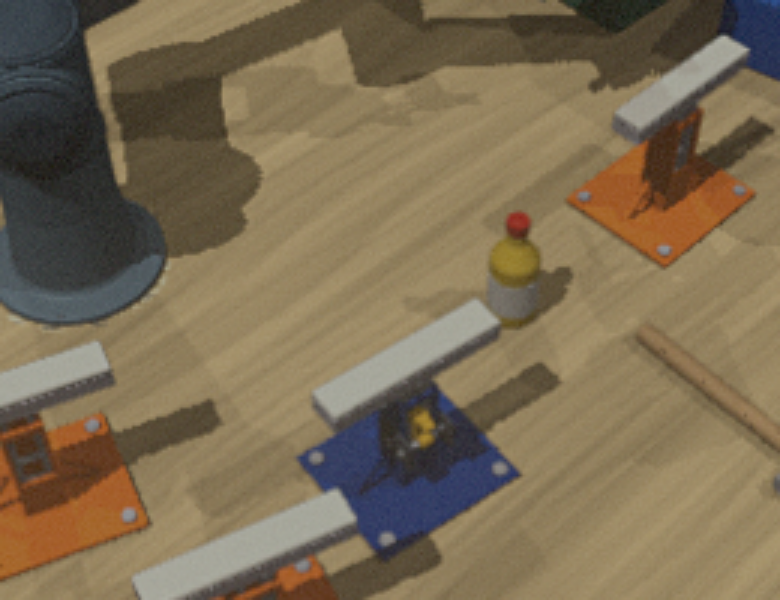

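The moves were refused because every row needs all six keys, so nothing has moved. The crop shows the blue stand's bar with the yellow pawl just below it on the +x side.

Emit:
servo_tool --commands '[{"x": 0, "y": 0, "z": 1, "rx": 0, "ry": 0, "rz": -1}, {"x": 0, "y": 0, "z": 1, "rx": 0, "ry": 0, "rz": -1}, {"x": 0.35, "y": -0.7, "z": 0, "rx": 0, "ry": 0, "rz": -1}, {"x": 0.35, "y": -0.7, "z": 0, "rx": 0, "ry": 0, "rz": -1}, {"x": 0.35, "y": -0.7, "z": 0, "rx": 0, "ry": 0, "rz": -1}]' --grip 100

```text
time_s: 0.88
tool_pos: [0.2865, 0.5004, 0.2696]
eef_rot: [[0.0, -0.692, 0.722], [-0.0, 0.722, 0.692], [-1.0, -0.0, 0.0]]
contact_force: [0.7, 0.6, -0.2]
gripper_width: 0.0941
```

Emit:
servo_tool --commands '[{"x": 0.35, "y": -0.7, "z": 0, "rx": 0, "ry": 0, "rz": -1}, {"x": 0.35, "y": -0.7, "z": 0, "rx": 0, "ry": 0, "rz": -1}, {"x": 0.35, "y": -0.7, "z": 0, "rx": 0, "ry": 0, "rz": -1}, {"x": 0.35, "y": -0.7, "z": 0, "rx": 0, "ry": 0, "rz": -1}, {"x": 0.35, "y": -0.7, "z": 0, "rx": 0, "ry": 0, "rz": -1}]'

```text
time_s: 1.5
tool_pos: [0.3741, 0.3254, 0.2697]
eef_rot: [[0.0, -0.322, 0.947], [0.0, 0.947, 0.322], [-1.0, 0.0, 0.0]]
contact_force: [0.3, 0.5, 0.4]
gripper_width: 0.0937
```

Emit:
servo_tool --commands '[{"x": 0.35, "y": -0.7, "z": 0, "rx": 0, "ry": 0, "rz": -1}, {"x": 0.35, "y": -0.7, "z": 0, "rx": 0, "ry": 0, "rz": -1}, {"x": 0.35, "y": -0.7, "z": 0, "rx": 0, "ry": 0, "rz": -1}, {"x": 0.35, "y": -0.7, "z": 0, "rx": 0, "ry": 0, "rz": -1}, {"x": 0.35, "y": -0.7, "z": 0, "rx": 0, "ry": 0, "rz": -1}]'

```text
time_s: 2.12
tool_pos: [0.4616, 0.1503, 0.2697]
eef_rot: [[0.0, 0.109, 0.994], [0.0, 0.994, -0.109], [-1.0, 0.0, 0.0]]
contact_force: [-0.4, 1.1, -0.2]
gripper_width: 0.0943
```

Emit:
servo_tool --commands '[{"x": 0.35, "y": -0.7, "z": 0, "rx": 0, "ry": 0, "rz": -0.2}, {"x": 0.35, "y": -0.7, "z": 0, "rx": 0, "ry": 0, "rz": 0}, {"x": 0, "y": 0, "z": 0, "rx": 0, "ry": 0, "rz": 0}]'

```text
time_s: 2.5
tool_pos: [0.4967, 0.0798, 0.2694]
eef_rot: [[-0.001, 0.127, 0.992], [-0.0, 0.992, -0.127], [-1.0, -0.0, -0.001]]
contact_force: [-0.3, 0.7, 0.1]
gripper_width: 0.0939
```

```bash
cat > st.py <<'E'
from h import *
from scipy.spatial.transform import Rotation as Ro
o=arm.observe(); R=o["eef_rot"]; t=np.radians(-7.1)
z=np.array([np.cos(t),np.sin(t),0]);x=np.array([0,0,-1.]);D=np.c_[x,np.cross(z,x),z]
print(o["time_s"],"p",o["tool_pos"].round(4),"q",o["joint_positions"].round(1),"F",o["contact_force"].round(1),"M",o["ft_torque"].round(2),"w",o["gripper_width"].round(4),"rot",Ro.from_matrix(D@R.T).as_rotvec(degrees=True).round(2))
E
python3 st.py
```

```text
Traceback (most recent call last):
  File "st.py", line 5, in <module>
    print(o["time_s"],"p",o["tool_pos"].round(4),"q",o["joint_positions"].round(1),"F",o["contact_force"].round(1),"M",o["ft_torque"].round(2),"w",o["gripper_width"].round(4),"rot",Ro.from_matrix(D@R.T).as_rotvec(degrees=True).round(2))
                                                                                                                                                   ^^^^^^^^^^^^^^^^^^^^^^^^
AttributeError: 'float' object has no attribute 'round'
```

Emit:
servo_tool --commands '[{"x": 0.03, "y": -0.08, "z": -0.7, "rx": 0, "ry": 0, "rz": 0}, {"x": 0, "y": 0, "z": -0.7, "rx": 0, "ry": 0, "rz": 0}, {"x": 0, "y": 0, "z": -0.5, "rx": 0, "ry": 0, "rz": 0}, {"x": 0, "y": 0, "z": -0.33, "rx": 0, "ry": 0, "rz": 0}, {"x": 0, "y": 0, "z": 0, "rx": 0, "ry": 0, "rz": 0}]' --grip 60

```text
time_s: 3.12
tool_pos: [0.4968, 0.0781, 0.1572]
eef_rot: [[-0.002, 0.122, 0.992], [0.0, 0.992, -0.122], [-1.0, -0.0, -0.002]]
contact_force: [0.7, -0.5, 1.0]
gripper_width: 0.0564
```

```bash
sed -i 's/o\["gripper_width"\].round(4)/round(o["gripper_width"],4)/' st.py; python3 - <<'E'
exec(open("st.py").read())
s=snapshot("side"); i=s["image"][60:260,180:440]; cv2.imwrite("pics/s3.png",cv2.resize(i,None,fx=3,fy=3)[:,:,::-1])
E
```

```text
3.125 p [0.4968 0.0781 0.1572] q [ -4.   -5.3 111.1   0.   74.3   3. ] F [ 0.7 -0.5  1. ] M [-0.07  0.1  -0.  ] w 0.0564 rot [-0.01 -0.12 -0.07]
```

View pics/s3.png

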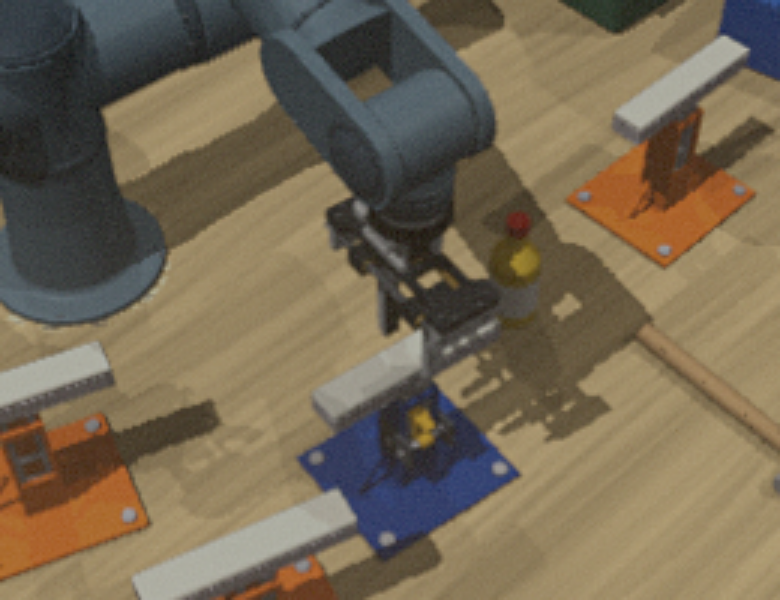

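The fingers are astride the bar near its middle, clear of the bottle (516,270 in the crop). Now I'll close.

Emit:
servo_tool --commands '[{"x": 0, "y": 0, "z": 0, "rx": 0, "ry": 0, "rz": 0}, {"x": 0, "y": 0, "z": 0, "rx": 0, "ry": 0, "rz": 0}]' --grip 47

```text
time_s: 3.42
tool_pos: [0.4984, 0.0775, 0.1593]
eef_rot: [[0.002, 0.123, 0.992], [-0.0, 0.992, -0.123], [-1.0, 0.0, 0.002]]
contact_force: [1.1, 0.5, 0.1]
gripper_width: 0.0446
```

Emit:
servo_tool --commands '[{"x": 0, "y": 0, "z": 0, "rx": 0, "ry": 0, "rz": 0}, {"x": 0, "y": 0, "z": 0, "rx": 0, "ry": 0, "rz": 0}, {"x": 0, "y": 0, "z": 0, "rx": 0, "ry": 0, "rz": 0}, {"x": 0, "y": 0, "z": 0, "rx": 0, "ry": 0, "rz": 0}]' --grip 0

```text
time_s: 3.92
tool_pos: [0.4977, 0.0775, 0.1581]
eef_rot: [[-0.0, 0.123, 0.992], [-0.0, 0.992, -0.123], [-1.0, -0.0, -0.0]]
contact_force: [0.2, -0.1, -0.0]
gripper_width: 0.0078
```

```bash
python3 st.py
```

```text
3.925 p [0.4977 0.0775 0.1581] q [ -4.1  -5.3 111.   -0.   74.3   3. ] F [ 0.2 -0.1 -0. ] M [-0.09  0.02  0.03] w 0.0078 rot [ 0.   -0.   -0.02]
```

```bash
python3 - <<'E'
from h import *
p=arm.observe()["tool_pos"]
out=[]
for n in("side","top"):
    s=snapshot(n); im=s["image"].copy()
    q=proj(s,[p,p+[0,0,.1]]); print(n,q)
    for a in q: cv2.circle(im,tuple(int(round(v)) for v in a),1,(255,0,255),-1)
    u,v=(q[0]-[65,50]).astype(int); out.append(cv2.resize(im[v:v+100,u:u+130],(780,600))[:,:,::-1])
cv2.imwrite("pics/s4.png",cv2.resize(np.hstack(out),(800,308)))
E
```

```text
side [[315.79033394 185.08259618]
 [315.77695086 162.53967811]]
top [[317.0090812  211.52947872]
 [316.74301251 206.0102986 ]]
```

View pics/s4.png

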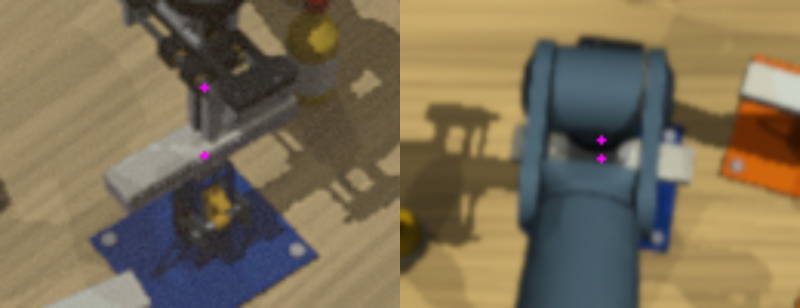

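```bash
python3 - <<'E'
exec(open("st.py").read())
s=snapshot("side"); u,v=270,130; im=cv2.resize(s["image"][v:v+75,u:u+100],(800,600),interpolation=cv2.INTER_CUBIC)
p=o["tool_pos"]
zz=np.array([.993,-.123,0]);yy=np.array([.123,.993,0])
c=p*[1,1,0]+[0,0,.191]; 
for q in proj(s,[c+a*.02*zz+b*.1*yy for a,b in((1,1),(1,-1),(-1,-1),(-1,1))]): cv2.circle(im,tuple(int(t) for t in (q-[u,v])*8+4),3,(255,0,255),-1)
for q in proj(s,[p,c]): cv2.circle(im,tuple(int(t) for t in (q-[u,v])*8+4),4,(0,255,0),-1)
cv2.imwrite("pics/s5.png",np.clip(im[:,:,::-1].astype(float)*1.4,0,255))
E
```

```text
4.025 p [0.4977 0.0776 0.1581] q [ -4.1  -5.3 111.   -0.   74.3   3. ] F [-1.   0.3 -0.2] M [-0.05  0.07  0.04] w 0.0014 rot [ 0.   -0.   -0.03][ WARN:0@3.067] global loadsave.cpp:1063 imwrite_ Unsupported depth image for selected encoder is fallbacked to CV_8U.
```

View pics/s5.png

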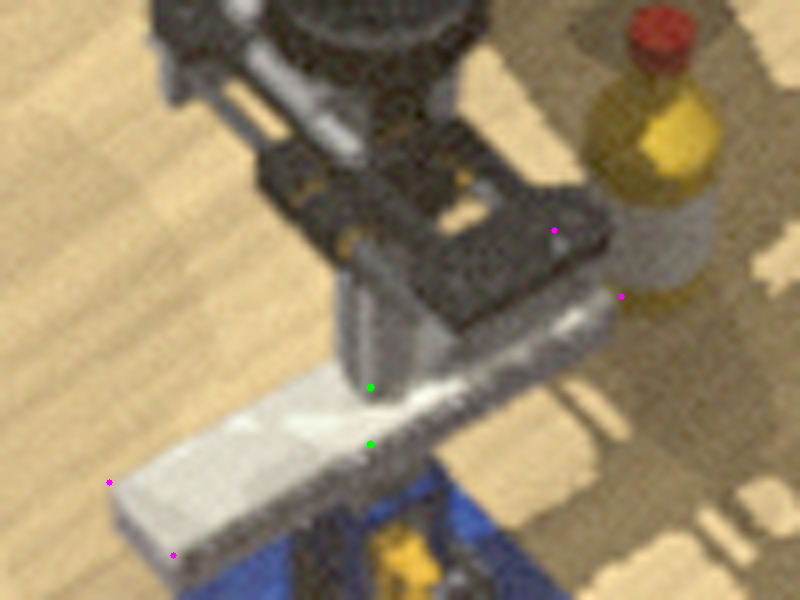

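The shut fingertips appear at about (375,400), on top of the white bar and not around it. The reported TCP would be about 33 mm lower. I'll raise the tool and compare the tips with the TCP in free air.

Emit:
servo_tool --commands '[{"x": 0, "y": 0, "z": 0.4, "rx": 0, "ry": 0, "rz": 0}, {"x": 0, "y": 0, "z": 0.8, "rx": 0, "ry": 0, "rz": 0}, {"x": 0, "y": 0, "z": 0.8, "rx": 0, "ry": 0, "rz": 0}, {"x": 0, "y": 0, "z": 0, "rx": 0, "ry": 0, "rz": 0}]'

```text
time_s: 4.58
tool_pos: [0.4998, 0.0774, 0.262]
eef_rot: [[0.007, 0.123, 0.992], [-0.0, 0.992, -0.123], [-1.0, 0.0, 0.007]]
contact_force: [-0.8, -0.6, 0.6]
gripper_width: 0.0003
```

```bash
python3 - <<'E'
exec(open("st.py").read())
s=snapshot("side"); p=o["tool_pos"]; a=proj(s,p)[0]; u,v=(a-[50,35]).astype(int)
im=cv2.resize(s["image"][v:v+75,u:u+100],(800,600),interpolation=cv2.INTER_CUBIC)
for q in proj(s,[p,p+[0,0,.033],p+[0,0,.097],p*[1,1,0]+[0,0,.191]]): cv2.circle(im,tuple(int(t) for t in (q-[u,v])*8+4),4,(0,255,0),-1)
cv2.imwrite("pics/s6.png",cv2.convertScaleAbs(im[:,:,::-1],alpha=1.4))
E
```

```text
4.575 p [0.4998 0.0774 0.262 ] q [ -4.1  -9.8 104.2   0.   85.2   3. ] F [-0.8 -0.6  0.6] M [-0.06  0.07 -0.04] w 0.0003 rot [ 0.03  0.41 -0.03]
```

View pics/s6.png

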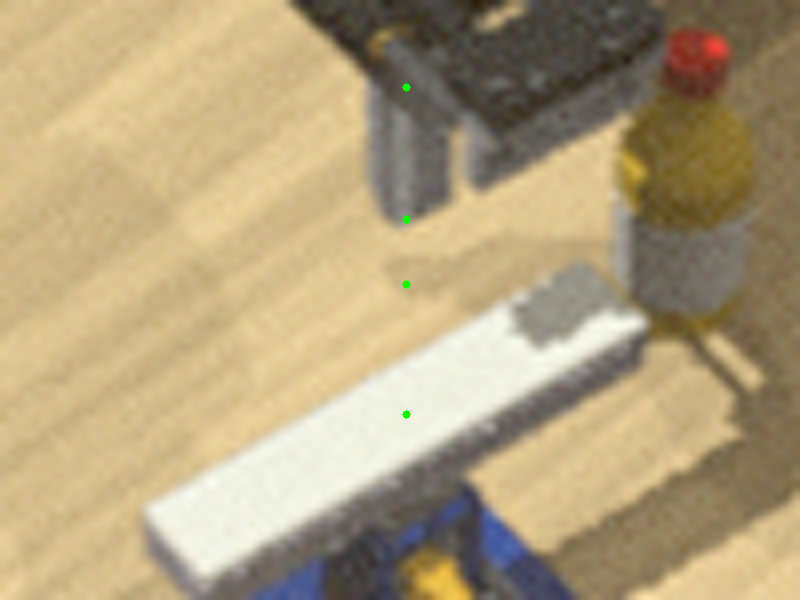

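In free air the tips sit about 33 mm above the reported TCP: tip at (400,222), reported TCP at (406,285). So the pose read-out is low by about 33 mm, and the fingers had closed just above the bar. I'll correct for that and go down in steps, watching the force.

Emit:
servo_tool --commands '[{"x": 0, "y": -0.03, "z": 0, "rx": 0, "ry": 0, "rz": 0}, {"x": 0, "y": 0, "z": -0.8, "rx": 0, "ry": 0, "rz": 0}, {"x": 0, "y": 0, "z": -0.8, "rx": 0, "ry": 0, "rz": 0}, {"x": 0, "y": 0, "z": -0.4, "rx": 0, "ry": 0, "rz": 0}, {"x": 0, "y": 0, "z": -0.1, "rx": 0, "ry": 0, "rz": 0}]' --grip 100

```text
time_s: 5.25
tool_pos: [0.4963, 0.0763, 0.1528]
eef_rot: [[-0.004, 0.123, 0.992], [0.0, 0.992, -0.123], [-1.0, -0.0, -0.004]]
contact_force: [0.4, 0.5, -0.2]
gripper_width: 0.0469
```

Emit:
servo_tool --commands '[{"x": 0, "y": 0, "z": -0.1, "rx": 0, "ry": 0, "rz": 0}, {"x": 0, "y": 0, "z": -0.1, "rx": 0, "ry": 0, "rz": 0}, {"x": 0, "y": 0, "z": 0, "rx": 0, "ry": 0, "rz": 0}]'

```text
time_s: 5.62
tool_pos: [0.4969, 0.076, 0.1419]
eef_rot: [[-0.002, 0.123, 0.992], [0.0, 0.992, -0.123], [-1.0, -0.0, -0.002]]
contact_force: [-0.6, 0.1, -0.5]
gripper_width: 0.077
```

Emit:
servo_tool --commands '[{"x": 0, "y": 0, "z": -0.2, "rx": 0, "ry": 0, "rz": 0}, {"x": 0, "y": 0, "z": -0.2, "rx": 0, "ry": 0, "rz": 0}, {"x": 0, "y": 0, "z": 0, "rx": 0, "ry": 0, "rz": 0}]'

```text
time_s: 6.0
tool_pos: [0.4968, 0.0761, 0.1218]
eef_rot: [[-0.003, 0.123, 0.992], [0.0, 0.992, -0.123], [-1.0, -0.0, -0.003]]
contact_force: [-0.2, -0.1, 0.4]
gripper_width: 0.094
```

```bash
python3 - <<'E'
exec(open("st.py").read())
s=snapshot("side"); u,v=270,130
im=cv2.resize(s["image"][v:v+75,u:u+100],(800,600),interpolation=cv2.INTER_CUBIC)
cv2.imwrite("pics/s7.png",cv2.convertScaleAbs(im[:,:,::-1],alpha=1.4))
E
```

```text
6.0 p [0.4968 0.0761 0.1218] q [ -4.2  -3.  112.8   0.   70.3   2.8] F [-0.2 -0.1  0.4] M [-0.06  0.02  0.02] w 0.094 rot [-0.01 -0.14 -0.02]
```

View pics/s7.png

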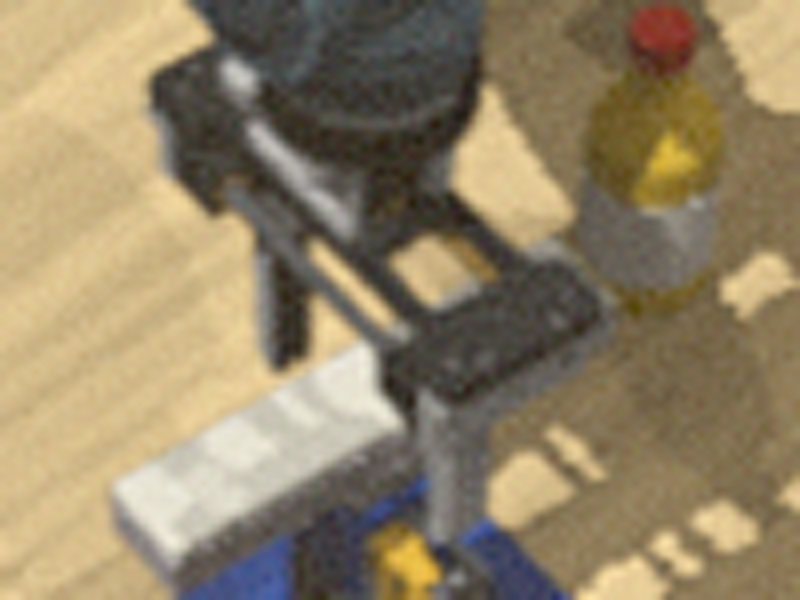

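The fingers are now astride: tips at (285,360) and (455,535), with their midpoint at (370,447), exactly where z = 0.158 should appear. Closing.

Emit:
servo_tool --commands '[{"x": 0, "y": 0, "z": 0, "rx": 0, "ry": 0, "rz": 0}, {"x": 0, "y": 0, "z": 0, "rx": 0, "ry": 0, "rz": 0}, {"x": 0, "y": 0, "z": 0, "rx": 0, "ry": 0, "rz": 0}]' --grip 45

```text
time_s: 6.42
tool_pos: [0.4979, 0.076, 0.1234]
eef_rot: [[0.001, 0.123, 0.992], [-0.0, 0.992, -0.123], [-1.0, 0.0, 0.001]]
contact_force: [0.1, -0.1, -0.4]
gripper_width: 0.0674
```

Emit:
servo_tool --commands '[{"x": 0, "y": 0, "z": 0, "rx": 0, "ry": 0, "rz": 0}, {"x": 0, "y": 0, "z": 0, "rx": 0, "ry": 0, "rz": 0}]' --grip 40

```text
time_s: 6.68
tool_pos: [0.4977, 0.076, 0.1232]
eef_rot: [[0.0, 0.123, 0.992], [-0.0, 0.992, -0.123], [-1.0, -0.0, 0.0]]
contact_force: [0.5, -0.1, -0.1]
gripper_width: 0.0473
```

```bash
python3 st.py
```

```text
6.675 p [0.4977 0.076  0.1232] q [ -4.2  -3.1 112.8  -0.   70.3   2.8] F [ 0.5 -0.1 -0.1] M [-0.07  0.07  0.  ] w 0.0473 rot [ 0.    0.   -0.03]
```

Emit:
servo_tool --commands '[{"x": 0, "y": 0, "z": 0, "rx": 0, "ry": 0, "rz": 0}, {"x": 0, "y": 0, "z": 0, "rx": 0, "ry": 0, "rz": 0}]' --grip 0

```text
time_s: 6.92
tool_pos: [0.4964, 0.0762, 0.1231]
eef_rot: [[-0.003, 0.123, 0.992], [0.0, 0.992, -0.123], [-1.0, -0.0, -0.003]]
contact_force: [-4.3, -0.2, 3.5]
gripper_width: 0.0397
```

Emit:
servo_tool --commands '[{"x": 0, "y": 0, "z": 0, "rx": 0, "ry": 0, "rz": 0}]'

```text
time_s: 7.05
tool_pos: [0.4965, 0.0762, 0.1231]
eef_rot: [[-0.003, 0.123, 0.992], [0.0, 0.992, -0.123], [-1.0, -0.0, -0.003]]
contact_force: [-5.2, 0.0, 3.5]
gripper_width: 0.0397
```

```bash
python3 st.py
```

```text
7.05 p [0.4965 0.0762 0.1231] q [ -4.2  -3.1 112.8  -0.   70.5   2.8] F [-5.2  0.   3.5] M [-0.02  0.96  0.06] w 0.0397 rot [-0.01 -0.18 -0.05]
```

Emit:
servo_tool --commands '[{"x": -0.02, "y": 0, "z": 0.1, "rx": 0, "ry": 0, "rz": 0}, {"x": 0, "y": 0, "z": 0.2, "rx": 0, "ry": 0, "rz": 0}, {"x": 0, "y": 0, "z": 0.2, "rx": 0, "ry": 0, "rz": 0}, {"x": 0, "y": 0, "z": 0.2, "rx": 0, "ry": 0, "rz": 0}, {"x": 0, "y": 0, "z": 0.2, "rx": 0, "ry": 0, "rz": 0}]'

```text
time_s: 7.68
tool_pos: [0.4965, 0.0762, 0.1667]
eef_rot: [[-0.001, 0.123, 0.992], [0.001, 0.992, -0.123], [-1.0, 0.001, -0.001]]
contact_force: [7.8, 0.9, -9.8]
gripper_width: 0.0399
```

Emit:
servo_tool --commands '[{"x": 0, "y": 0, "z": 0.2, "rx": 0, "ry": 0, "rz": 0}, {"x": 0, "y": 0, "z": 0.2, "rx": 0, "ry": 0, "rz": 0}, {"x": 0, "y": 0, "z": 0.2, "rx": 0, "ry": 0, "rz": 0}, {"x": 0, "y": 0, "z": 0.2, "rx": 0, "ry": 0, "rz": 0}, {"x": 0, "y": 0, "z": 0, "rx": 0, "ry": 0, "rz": 0}]'

```text
time_s: 8.3
tool_pos: [0.4965, 0.0762, 0.2074]
eef_rot: [[-0.001, 0.123, 0.992], [0.0, 0.992, -0.123], [-1.0, 0.0, -0.001]]
contact_force: [3.6, 0.5, -5.0]
gripper_width: 0.04
```

Emit:
servo_tool --commands '[{"x": 0, "y": 0, "z": 0, "rx": 0, "ry": 0, "rz": 0}, {"x": 0, "y": 0, "z": 0, "rx": 0, "ry": 0, "rz": 0}]'

```text
time_s: 8.55
tool_pos: [0.4965, 0.0762, 0.2073]
eef_rot: [[-0.001, 0.123, 0.992], [0.0, 0.992, -0.123], [-1.0, 0.0, -0.001]]
contact_force: [4.9, 1.2, -8.7]
gripper_width: 0.0401
```

```bash
python3 - <<'E'
exec(open("st.py").read())
s=snapshot("side"); u,v=270,110
im=cv2.resize(s["image"][v:v+98,u:u+130],(780,588),interpolation=cv2.INTER_CUBIC)
cv2.imwrite("pics/s8.png",cv2.convertScaleAbs(im[:,:,::-1],alpha=1.4))
zz=np.array([.993,-.123,0]);yy=np.array([.123,.993,0]);c=np.array([.497,.076,0])
for h in(.191,.266,.276): print(h,((proj(s,[c+zz*a*.02+yy*b*.1+[0,0,h] for a,b in((1,-1),(-1,-1))])-[u,v])*6).round().tolist())
E
```

```text
8.55 p [0.4965 0.0762 0.2073] q [ -4.2  -8.  108.2   0.   79.8   2.8] F [ 4.9  1.2 -8.7] M [ 0.16 -0.17  0.14] w 0.0401 rot [-0.02 -0.04 -0.03]
0.191 [[124.0, 534.0], [75.0, 480.0]]
0.266 [[117.0, 433.0], [66.0, 377.0]]
0.276 [[116.0, 418.0], [65.0, 363.0]]
```

View pics/s8.png

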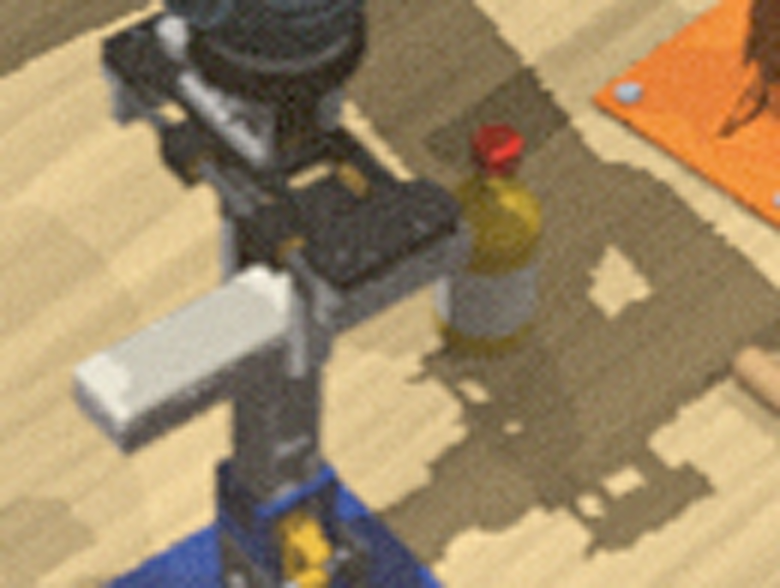

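Lift is 0.084, inside the 0.080–0.091 window, and it has been held over 0.2 s. The bar's top corner at (122,422) agrees and shows no slip. Next I'll lower it by feel.

Emit:
servo_tool --commands '[{"x": 0, "y": 0, "z": -0.04, "rx": 0, "ry": 0, "rz": 0}, {"x": 0, "y": 0, "z": -0.04, "rx": 0, "ry": 0, "rz": 0}, {"x": 0, "y": 0, "z": -0.04, "rx": 0, "ry": 0, "rz": 0}]'

```text
time_s: 8.98
tool_pos: [0.4965, 0.0762, 0.2019]
eef_rot: [[-0.0, 0.123, 0.992], [0.0, 0.992, -0.123], [-1.0, 0.0, -0.001]]
contact_force: [3.6, 2.2, -5.4]
gripper_width: 0.0401
```

Emit:
servo_tool --commands '[{"x": 0, "y": 0, "z": -0.02, "rx": 0, "ry": 0, "rz": 0}, {"x": 0, "y": 0, "z": -0.02, "rx": 0, "ry": 0, "rz": 0}]'

```text
time_s: 9.22
tool_pos: [0.4966, 0.0762, 0.2001]
eef_rot: [[-0.0, 0.123, 0.992], [0.0, 0.992, -0.123], [-1.0, 0.0, -0.0]]
contact_force: [3.6, 2.1, -6.5]
gripper_width: 0.0396
```

Emit:
servo_tool --commands '[{"x": 0, "y": 0, "z": -0.02, "rx": 0, "ry": 0, "rz": 0}, {"x": 0, "y": 0, "z": -0.02, "rx": 0, "ry": 0, "rz": 0}]'

```text
time_s: 9.48
tool_pos: [0.4966, 0.0762, 0.1981]
eef_rot: [[-0.0, 0.123, 0.992], [0.0, 0.992, -0.123], [-1.0, 0.0, -0.0]]
contact_force: [2.0, 2.4, -5.8]
gripper_width: 0.0396
```

Now lift is 0.075 with no contact yet. Continuing.

Emit:
servo_tool --commands '[{"x": 0, "y": 0, "z": -0.02, "rx": 0, "ry": 0, "rz": 0}, {"x": 0, "y": 0, "z": -0.02, "rx": 0, "ry": 0, "rz": 0}]'

```text
time_s: 9.72
tool_pos: [0.4965, 0.0762, 0.196]
eef_rot: [[-0.0, 0.123, 0.992], [0.0, 0.992, -0.123], [-1.0, 0.0, -0.0]]
contact_force: [1.9, 3.4, -5.2]
gripper_width: 0.0398
```

Emit:
servo_tool --commands '[{"x": 0, "y": 0, "z": -0.02, "rx": 0, "ry": 0, "rz": 0}, {"x": 0, "y": 0, "z": -0.02, "rx": 0, "ry": 0, "rz": 0}]'

```text
time_s: 9.98
tool_pos: [0.4966, 0.0761, 0.194]
eef_rot: [[-0.0, 0.123, 0.992], [0.0, 0.992, -0.123], [-1.0, 0.0, -0.0]]
contact_force: [1.9, 2.9, -5.8]
gripper_width: 0.04
```

Emit:
servo_tool --commands '[{"x": 0, "y": 0, "z": -0.02, "rx": 0, "ry": 0, "rz": 0}, {"x": 0, "y": 0, "z": -0.02, "rx": 0, "ry": 0, "rz": 0}]'

```text
time_s: 10.22
tool_pos: [0.4966, 0.0761, 0.192]
eef_rot: [[-0.0, 0.123, 0.992], [0.0, 0.992, -0.123], [-1.0, 0.0, -0.0]]
contact_force: [1.9, 3.9, -5.2]
gripper_width: 0.0398
```

Emit:
servo_tool --commands '[{"x": 0, "y": 0, "z": -0.02, "rx": 0, "ry": 0, "rz": 0}]'

```text
time_s: 10.35
tool_pos: [0.4966, 0.0761, 0.1915]
eef_rot: [[-0.0, 0.123, 0.992], [0.0, 0.992, -0.123], [-1.0, 0.0, -0.0]]
contact_force: [-0.6, 2.5, -0.7]
gripper_width: 0.0397
```

Emit:
servo_tool --commands '[{"x": 0, "y": 0, "z": -0.02, "rx": 0, "ry": 0, "rz": 0}]'

```text
time_s: 10.48
tool_pos: [0.4966, 0.0761, 0.1914]
eef_rot: [[-0.0, 0.123, 0.992], [0.0, 0.992, -0.123], [-1.0, 0.0, -0.0]]
contact_force: [-4.3, 2.6, 5.7]
gripper_width: 0.0398
```

Seated at lift 0.068, where 0.066 ± 0.010 is expected. I'll ease off 0.7 mm of command, confirm, then let go.

Emit:
servo_tool --commands '[{"x": 0, "y": 0, "z": 0.014, "rx": 0, "ry": 0, "rz": 0}, {"x": 0, "y": 0, "z": 0, "rx": 0, "ry": 0, "rz": 0}]'

```text
time_s: 10.72
tool_pos: [0.4966, 0.0761, 0.1914]
eef_rot: [[-0.0, 0.123, 0.992], [0.0, 0.992, -0.123], [-1.0, 0.0, -0.0]]
contact_force: [-3.5, 4.2, 3.3]
gripper_width: 0.0399
```

Emit:
servo_tool --commands '[{"x": 0, "y": 0, "z": 0, "rx": 0, "ry": 0, "rz": 0}, {"x": 0, "y": 0, "z": 0, "rx": 0, "ry": 0, "rz": 0}, {"x": 0, "y": 0, "z": 0, "rx": 0, "ry": 0, "rz": 0}, {"x": 0, "y": 0, "z": 0, "rx": 0, "ry": 0, "rz": 0}]' --grip 100

```text
time_s: 11.22
tool_pos: [0.497, 0.0758, 0.191]
eef_rot: [[0.001, 0.123, 0.992], [-0.0, 0.992, -0.123], [-1.0, -0.0, 0.001]]
contact_force: [-0.2, 0.6, -0.7]
gripper_width: 0.0762
```

Emit:
servo_tool --commands '[{"x": 0, "y": 0, "z": 0.4, "rx": 0, "ry": 0, "rz": 0}, {"x": 0, "y": 0, "z": 0.6, "rx": 0, "ry": 0, "rz": 0}, {"x": 0, "y": 0, "z": 0, "rx": 0, "ry": 0, "rz": 0}]'

```text
time_s: 11.6
tool_pos: [0.4984, 0.0759, 0.2433]
eef_rot: [[0.005, 0.123, 0.992], [-0.001, 0.992, -0.123], [-1.0, 0.0, 0.005]]
contact_force: [0.5, -0.2, 0.3]
gripper_width: 0.0939
```

Emit:
servo_tool --commands '[{"x": 0, "y": 0, "z": 0, "rx": 0, "ry": 0, "rz": 0}, {"x": 0, "y": 0, "z": 0, "rx": 0, "ry": 0, "rz": 0}, {"x": 0, "y": 0, "z": 0, "rx": 0, "ry": 0, "rz": 0}, {"x": 0, "y": 0, "z": 0, "rx": 0, "ry": 0, "rz": 0}, {"x": 0, "y": 0, "z": 0, "rx": 0, "ry": 0, "rz": 0}]' --grip 0

```text
time_s: 12.22
tool_pos: [0.4967, 0.0761, 0.2407]
eef_rot: [[-0.0, 0.123, 0.992], [0.0, 0.992, -0.123], [-1.0, -0.0, -0.0]]
contact_force: [-0.1, 0.4, 0.1]
gripper_width: 0.047
```

Emit:
servo_tool --commands '[{"x": 0, "y": 0, "z": 0, "rx": 0, "ry": 0, "rz": 0}, {"x": 0, "y": 0, "z": 0, "rx": 0, "ry": 0, "rz": 0}, {"x": 0, "y": 0, "z": 0, "rx": 0, "ry": 0, "rz": 0}]'

```text
time_s: 12.6
tool_pos: [0.4967, 0.076, 0.2409]
eef_rot: [[0.0, 0.123, 0.992], [-0.0, 0.992, -0.123], [-1.0, -0.0, 0.0]]
contact_force: [0.1, 0.2, -0.2]
gripper_width: 0.0177
```

```bash
python3 - <<'E'
exec(open("st.py").read())
s=snapshot("side"); u,v=270,110
im=cv2.resize(s["image"][v:v+98,u:u+130],(780,588),interpolation=cv2.INTER_CUBIC)
cv2.imwrite("pics/s9.png",cv2.convertScaleAbs(im[:,:,::-1],alpha=1.4))
zz=np.array([.993,-.123,0]);yy=np.array([.123,.993,0]);c=np.array([.497,.076,0])
for h in(.191,.259): print(h,((proj(s,[c+zz*a*.02+yy*b*.1+[0,0,h] for a,b in((1,-1),(-1,-1))])-[u,v])*6).round().tolist())
E
```

```text
12.6 p [0.4967 0.076  0.2409] q [ -4.2  -9.3 105.9  -0.   83.4   2.8] F [ 0.1  0.2 -0.2] M [-0.08  0.09 -0.02] w 0.0177 rot [ 0.    0.01 -0.03]
0.191 [[124.0, 534.0], [75.0, 480.0]]
0.259 [[118.0, 443.0], [67.0, 387.0]]
```

View pics/s9.png

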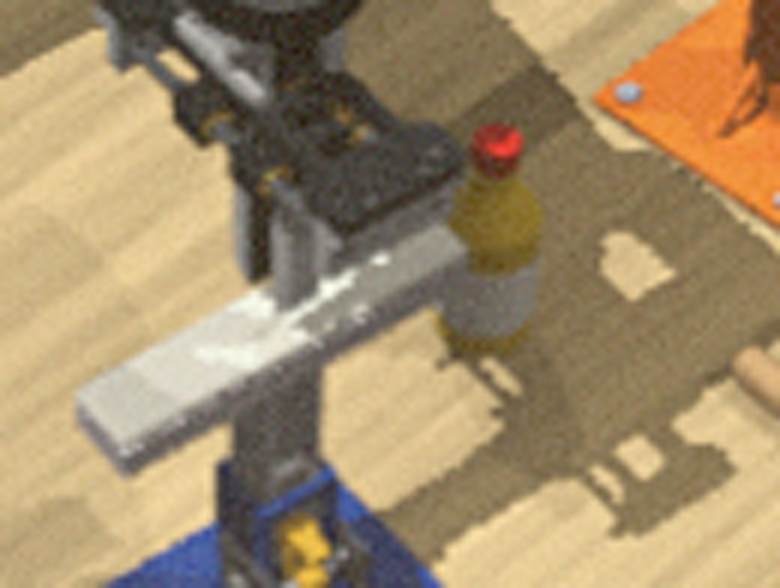

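The head stays up: its corner is at (128,445), matching lift 0.068, with the yellow pawl in under it. Now I'll press with the shut fingers; contact should come near a reported z of 0.225.

Emit:
servo_tool --commands '[{"x": 0, "y": 0, "z": 0, "rx": 0, "ry": 0, "rz": 0}, {"x": 0, "y": 0, "z": 0, "rx": 0, "ry": 0, "rz": 0}, {"x": 0, "y": 0, "z": -0.05, "rx": 0, "ry": 0, "rz": 0}, {"x": 0, "y": 0, "z": -0.05, "rx": 0, "ry": 0, "rz": 0}, {"x": 0, "y": 0, "z": -0.05, "rx": 0, "ry": 0, "rz": 0}]'

```text
time_s: 13.28
tool_pos: [0.4966, 0.076, 0.2331]
eef_rot: [[-0.0, 0.123, 0.992], [0.0, 0.992, -0.123], [-1.0, 0.0, -0.0]]
contact_force: [0.2, -0.7, 0.4]
gripper_width: 0.0007
```

Emit:
servo_tool --commands '[{"x": 0, "y": 0, "z": -0.04, "rx": 0, "ry": 0, "rz": 0}, {"x": 0, "y": 0, "z": -0.04, "rx": 0, "ry": 0, "rz": 0}]'

```text
time_s: 13.52
tool_pos: [0.4967, 0.0761, 0.2292]
eef_rot: [[-0.0, 0.123, 0.992], [0.0, 0.992, -0.123], [-1.0, 0.0, -0.0]]
contact_force: [-0.8, -0.7, -0.2]
gripper_width: 0.0005
```

Emit:
servo_tool --commands '[{"x": 0, "y": 0, "z": -0.03, "rx": 0, "ry": 0, "rz": 0}, {"x": 0, "y": 0, "z": -0.03, "rx": 0, "ry": 0, "rz": 0}]'

```text
time_s: 13.78
tool_pos: [0.4967, 0.0761, 0.2263]
eef_rot: [[0.0, 0.123, 0.992], [0.0, 0.992, -0.123], [-1.0, 0.0, 0.0]]
contact_force: [-0.0, 0.4, 0.6]
gripper_width: 0.0001
```

Emit:
servo_tool --commands '[{"x": 0, "y": 0, "z": -0.02, "rx": 0, "ry": 0, "rz": 0}, {"x": 0, "y": 0, "z": -0.02, "rx": 0, "ry": 0, "rz": 0}]'

```text
time_s: 14.02
tool_pos: [0.4967, 0.076, 0.2243]
eef_rot: [[0.0, 0.123, 0.992], [-0.0, 0.992, -0.123], [-1.0, -0.0, 0.0]]
contact_force: [0.7, -0.1, -0.3]
gripper_width: 0.0005
```

Emit:
servo_tool --commands '[{"x": 0, "y": 0, "z": -0.02, "rx": 0, "ry": 0, "rz": 0}, {"x": 0, "y": 0, "z": 0, "rx": 0, "ry": 0, "rz": 0}]'

```text
time_s: 14.28
tool_pos: [0.4968, 0.076, 0.2237]
eef_rot: [[0.0, 0.123, 0.992], [-0.0, 0.992, -0.123], [-1.0, -0.0, 0.0]]
contact_force: [-2.6, 0.2, 2.2]
gripper_width: 0.0004
```

Contact at 0.2237. Pressing on in 1 mm steps.

Emit:
servo_tool --commands '[{"x": 0, "y": 0, "z": -0.02, "rx": 0, "ry": 0, "rz": 0}, {"x": 0, "y": 0, "z": 0, "rx": 0, "ry": 0, "rz": 0}]'

```text
time_s: 14.52
tool_pos: [0.4968, 0.076, 0.2236]
eef_rot: [[0.0, 0.123, 0.992], [-0.0, 0.992, -0.123], [-1.0, -0.0, 0.0]]
contact_force: [-3.3, -0.6, 5.5]
gripper_width: 0.0007
```

Emit:
servo_tool --commands '[{"x": 0, "y": 0, "z": -0.02, "rx": 0, "ry": 0, "rz": 0}, {"x": 0, "y": 0, "z": 0, "rx": 0, "ry": 0, "rz": 0}]'

```text
time_s: 14.78
tool_pos: [0.4968, 0.076, 0.2235]
eef_rot: [[0.001, 0.123, 0.992], [-0.0, 0.992, -0.123], [-1.0, -0.0, 0.001]]
contact_force: [-4.6, -0.6, 10.7]
gripper_width: 0.0007
```

Emit:
servo_tool --commands '[{"x": -0.01, "y": 0, "z": -0.02, "rx": 0, "ry": 0, "rz": 0}, {"x": 0, "y": 0, "z": -0.014, "rx": 0, "ry": 0, "rz": 0}, {"x": 0, "y": 0, "z": 0, "rx": 0, "ry": 0, "rz": 0}]'

```text
time_s: 15.15
tool_pos: [0.4969, 0.076, 0.2234]
eef_rot: [[0.003, 0.123, 0.992], [-0.0, 0.992, -0.123], [-1.0, -0.0, 0.003]]
contact_force: [-6.1, 0.7, 15.4]
gripper_width: 0.0002
```

Emit:
servo_tool --commands '[{"x": 0, "y": 0, "z": -0.018, "rx": 0, "ry": 0, "rz": 0}, {"x": 0, "y": 0, "z": 0, "rx": 0, "ry": 0, "rz": 0}, {"x": 0, "y": 0, "z": 0, "rx": 0, "ry": 0, "rz": 0}]'

```text
time_s: 15.52
tool_pos: [0.497, 0.076, 0.2233]
eef_rot: [[0.003, 0.123, 0.992], [-0.0, 0.992, -0.123], [-1.0, -0.0, 0.003]]
contact_force: [-8.3, -0.5, 19.3]
gripper_width: 0.0006
```

Emit:
servo_tool --commands '[{"x": 0, "y": 0, "z": 0, "rx": 0, "ry": 0, "rz": 0}, {"x": 0, "y": 0, "z": 0, "rx": 0, "ry": 0, "rz": 0}]'

```text
time_s: 15.78
tool_pos: [0.497, 0.076, 0.2233]
eef_rot: [[0.003, 0.123, 0.992], [-0.0, 0.992, -0.123], [-1.0, -0.0, 0.003]]
contact_force: [-8.8, -0.4, 18.5]
gripper_width: 0.0008
```

It holds at about 19 N with no sinking. I'll trim out some of the sideways friction and bring it to 20 N.

Emit:
servo_tool --commands '[{"x": -0.03, "y": 0, "z": -0.006, "rx": 0, "ry": 0, "rz": 0}, {"x": 0, "y": 0, "z": 0, "rx": 0, "ry": 0, "rz": 0}, {"x": 0, "y": 0, "z": 0, "rx": 0, "ry": 0, "rz": 0}, {"x": 0, "y": 0, "z": 0, "rx": 0, "ry": 0, "rz": 0}]'

```text
time_s: 16.27
tool_pos: [0.4971, 0.076, 0.2233]
eef_rot: [[0.007, 0.123, 0.992], [-0.0, 0.992, -0.123], [-1.0, 0.001, 0.007]]
contact_force: [-4.2, -0.3, 16.5]
gripper_width: 0.0005
```

Emit:
servo_tool --commands '[{"x": -0.02, "y": 0, "z": -0.025, "rx": 0, "ry": 0, "rz": 0}, {"x": 0, "y": 0, "z": 0, "rx": 0, "ry": 0, "rz": 0}, {"x": 0, "y": 0, "z": 0, "rx": 0, "ry": 0, "rz": 0}, {"x": 0, "y": 0, "z": 0, "rx": 0, "ry": 0, "rz": 0}]'

```text
time_s: 16.77
tool_pos: [0.4972, 0.076, 0.2232]
eef_rot: [[0.01, 0.123, 0.992], [-0.0, 0.992, -0.123], [-1.0, 0.001, 0.01]]
contact_force: [-2.1, 1.2, 19.5]
gripper_width: 0.0003
```

Held at 19.5 N, nearly pure vertical, and the head stayed at the same height. Now I'll come away.

Emit:
servo_tool --commands '[{"x": 0, "y": 0, "z": 0.05, "rx": 0, "ry": 0, "rz": 0}, {"x": 0, "y": 0, "z": 0.1, "rx": 0, "ry": 0, "rz": 0}, {"x": 0, "y": 0, "z": 0.6, "rx": 0, "ry": 0, "rz": 0}, {"x": 0, "y": 0, "z": 0.8, "rx": 0, "ry": 0, "rz": 0}, {"x": -0.5, "y": 0, "z": 0.8, "rx": 0, "ry": 0, "rz": 0}]'

```text
time_s: 17.4
tool_pos: [0.4683, 0.0759, 0.3346]
eef_rot: [[-0.003, 0.123, 0.992], [0.0, 0.992, -0.123], [-1.0, -0.0, -0.003]]
contact_force: [0.2, 0.3, 0.4]
gripper_width: 0.0005
```

Emit:
servo_tool --commands '[{"x": -0.6, "y": 0, "z": 0, "rx": 0, "ry": 0, "rz": 0}, {"x": -0.6, "y": 0, "z": 0, "rx": 0, "ry": 0, "rz": 0}, {"x": 0, "y": 0, "z": 0, "rx": 0, "ry": 0, "rz": 0}, {"x": 0, "y": 0, "z": 0, "rx": 0, "ry": 0, "rz": 0}]'

```text
time_s: 17.9
tool_pos: [0.4091, 0.076, 0.3342]
eef_rot: [[-0.001, 0.123, 0.992], [0.0, 0.992, -0.123], [-1.0, -0.0, -0.001]]
contact_force: [-0.4, -0.7, 0.3]
gripper_width: 0.0003
```

```bash
python3 - <<'E'
exec(open("st.py").read())
s=snapshot("side"); save(s,"s10.png")
zz=np.array([.993,-.123,0]);yy=np.array([.123,.993,0]);c=np.array([.497,.076,0])
for h in(.191,.259): print(h,proj(s,[c+zz*a*.02+yy*b*.1+[0,0,h] for a,b in((1,-1),(-1,-1),(-1,1),(1,1))]).round().tolist())
E
```

```text
17.9 p [0.4091 0.076  0.3342] q [ -5.2 -24.2 108.2  -0.   96.    1.9] F [-0.4 -0.7  0.3] M [-0.01  0.05 -0.08] w 0.0003 rot [-0.   -0.04 -0.02]
0.191 [[291.0, 199.0], [283.0, 190.0], [338.0, 159.0], [347.0, 167.0]]
0.259 [[290.0, 184.0], [281.0, 175.0], [339.0, 143.0], [348.0, 151.0]]
```

View pics/s10.png

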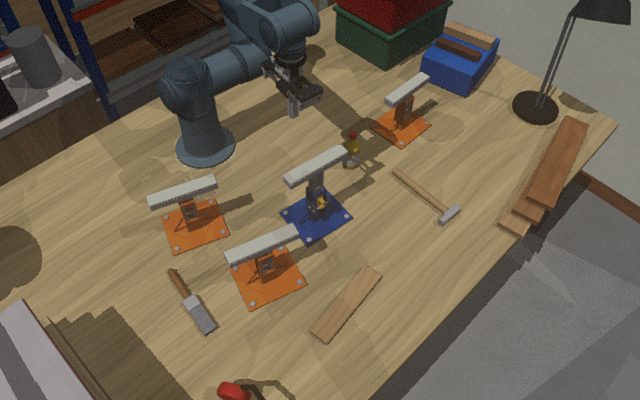

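The blue stand's head is raised, with bar corners at (290,186) and (348,151), matching lift 0.068. The arm is clear and the other things are where they were. Handing in.

```bash
python3 -c "
from station import arm
print(arm.job_done())"
```

```text
the job is handed in; nothing more can be done
None
```

The blue stand is up on its second notch and held a 19.5 N press, and the job was handed in at about 18 s of the 56 s allowed.

- **Lift and seating:** I gripped the head at its middle and raised it to a lift of 0.084. I then lowered it slowly until the rung met the pawl at 0.068, where 0.066 ± 0.010 was expected. I eased the downward force to about 3 N before letting go.
- **Press test:** Shut fingers pressed on the head at up to 19.5 N. The tool height changed by only about 0.5 mm from first touch, which I take to be the arm flexing. Sideways friction reached about 9 N during the press. I trimmed it to about 2 N for the final hold.
- **Last check:** The final picture shows the head still at the 0.068 height. The arm is clear with no contact force, and the bottle, mallet, offcut and brush look undisturbed by eye.

**Disagreements:**
- **Fingertip height:** The real fingertips sit about 33–35 mm above the reported tool position. Because of this, my first try closed the fingers just above the bar without any noticeable contact force. I found the offset in the pictures and corrected for it.
- **Refused moves:** The first move calls were also refused because each row needs all six numbers. Nothing moved.

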